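# Clamp the second vee rest to the slotted inspection bed

## Task

Take the T-bolt with the wing nut out of the wooden rack, lower its head lengthways into the slot of the bed in front of the loose vee rest, without forcing it, and slide it along into the rest's open notch right to the inner end. Turn it clockwise till its head stands square across under the slot's lips, then tighten the wing nut onto the rest finger-tight, so that it stays clamped when you let go, but never wrenched hard. The rest is already lined up, so do not shift it, and leave all other things where they are.

Things in the scene. Friction and masses are not known exactly. Their poses are not given: they have to be found in the camera images.
- bed: steel bed 124 x 440 x 44 mm, fixed. Origin: centre of its underside; z up, y along its one T-slot, on the centre line x = 0. Slot mouth 20 mm wide between lips about 15 mm thick; below, a cavity 32 mm wide, floor 18 mm above the table, 10.7 to 11.7 mm high (rough lips). At its -y end (y -212 to -72 mm) a like rest is already clamped over the slot; it reaches 94 mm above the table
- rest: the loose vee rest to clamp, grey, about 1.3 kg, on the bed over the slot, its axes parallel to the bed's. Origin: centre of its base's underside. Base 64 (x) x 140 (y) x 12 mm, top 56 mm above the table; in its -y end an open notch 15 mm wide, 40 mm long; from y = 26 mm the vee block, 46 mm high. A few newtons push it along
- notch (a point): point on the rest's base top where the bolt's axis stands when its shank touches the notch's flat inner end; the notch's mouth is 34 mm from here towards the bed's -y, and from there the slot is free for at least 100 mm
- rack: wooden block 190 x 72 x 22 mm, fixed, with three pockets 12 mm deep in a row along x, 62 mm apart, each holding one bolt loosely upright on its head. Origin: centre of its underside
- tbolt: the T-bolt to use, the only one with a black wing nut; 0.16 kg in all. Origin: centre of its head's underside; z up the shank, y along the head. Head 17 (x) x 30 (y) x 9.5 mm, shank 12 mm thick. Two of the head's corners are round, so in the cavity it turns clockwise (from above) from lengthways to square across, where its square corners stop it some 7 degrees past square
- wing_nut: the bolt's wing nut. Origin: on the axis, underside of its 28 mm flange; z up, y along the wings. Clockwise from above lowers it, 8 mm a turn; thread friction 0.04 N m, so the bolt turns with it until the head stops. Tight, the torque rises steeply: 0.2 N m on the nut clamps with about 35 N, which is right; 0.1 N m is loose, 0.35 too much
- wings (a point): centre of the nut's wings, one upright blade 10 mm thick (x) and 46 mm long (y), 24 mm high, 26 mm above wing_nut's origin. At the start the blade is 0 to 0.6 rad clockwise of the head, and with the head on the slot's floor the nut clears the rest's base by 0.8 to 1.5 mm; the head has 1.2 to 2.2 mm play up to the lips, so the nut turns 1.6 to 3 rad after it has stopped
- stud_long: another T-bolt in the rack, bare shank 95 mm tall with a hex nut; not to be used. Origin as for tbolt
- stud_short: another T-bolt in the rack, 45 mm tall with a hex nut; not to be used. Origin as for tbolt
- ring_gauge: steel ring, 60 mm across, 20 mm high, on the table; not involved
- loupe: small black eye loupe, 36 mm across, 30 mm high, on the table; not involved
There are look-alikes about, which are no part of the job. Leave any blue or pink look-alike of the tbolt alone.

How it is judged:
By the outcome, as a careful person would: the job done as asked, in the order asked, and still so for the second after the job is handed in, with the robot touching nothing.
It also fails if it takes over 72 s, if anything falls off the work surface, if the arm or the gripper's body presses on something with over 40 N, if the wrist force passes 120 N, or if a joint passes its speed limit or range.

## Robot

A 7-joint arm with a two-finger parallel gripper is mounted at the origin on the work surface. World frame = base frame: x ahead of the robot, y to its left, z up, the work surface at z = 0. Lengths are in m, angles in rad, forces in N, time in s.
With the tool pointing down it reaches from about 0.425 to 0.875 m from the base axis. Payload 4.7 kg.
Tool frame: the origin (TCP) lies at the very end of the fingers, on their centre line; the grasp point (between the pads) lies 19 mm behind it; z points along the fingers, y is the line along which they close (so a half turn about z gives the same grasp; the last joint's range is limited). The gripper opens to 87 mm and grips with 3 to 60 N. Pads are 19 mm wide; open, the fingers measure 117 mm over their backs; the gripper's body (75 mm by 190 mm) begins 51 mm behind the grasp point.
Start: joints at [1.268, 0.321, -0.07, 1.45, 0.023, 1.371, -0.057], TCP at [0.202, -0.618, 0.223] pointing down, gripper open.
Joint ranges: [-2.86, 2.86], [-0.3, 2.09], [-1.38, 1.24], [0.06, 2.45], [-1.56, 4.7], [0.09, 2.05], [-2.69, 2.69]. Speed limits (rad/s): [2.57, 2.57, 3.14, 3.14, 3.14, 3.14, 3.14].

## Interface

Orientations are given as a rotation vector (axis times angle).
In Python, from bench import ctrl, imaging, ticket gives the robot as it stands.
- The arm moves only by the tool jog_arm, never from a script. Its argument "rows" is text: rows parted by semicolons, each of 7 numbers parted by spaces: the shift along the tool's x, y, z in cm, then the turn, a rotation vector about the tool's x, y, z in rad, then the closure, from -1 (fully open) to 1 (shut), so that 0 is half open. A call has 1 to 5 rows; each row shifts and turns the commanded pose from where the row before left it, along the tool's axes as they then stand; what a row does not reach is not made up. A row lasts 1/8 s, in which the tool goes at most 62.5 mm and 10.7 degrees, less where a joint would pass 70% of its speed; a pose out of reach is approached as far as the arm can. A call with a gripper value outside its range is refused whole. The fingers move at their own pace and stop on an object; "force" is the grip in N (left out, the last holds). Time passes only in rows, so rows that do not move let the fingers close. It gives the time, the measured TCP pose, the force, the opening and the grip force at its end, in the units of the state.
- ctrl.get_state(): the state, without advancing time (a new reading comes with each control period).
- imaging.get_image(name): name is "scene" or "top" or "wrist"; returns a dict with "img" (420x560x3 uint8, blue, green, red), "vertical_fov" (degrees; the focal length in pixels is half the picture's height over the tangent of half this angle, whatever the lens; pixels are square), "cx", "cy" (the principal point, pixels), "origin" and "orientation" of the camera in the world. Camera axes: x right, y down, z forward; pixel columns grow to the right and rows downward; lengths in m; the calibration is good to about 2 mm. A picture is of the moment at which its call begins. There is no depth.
- ticket.close_job(): hands the job in; it is judged then, once.
The state is a dict: "time": time; "joint_positions": joint angles; "qd": joint speeds; "joint_torque": joint torques, N m; "position": TCP position; "tool_rot": TCP orientation; "ft_force": force on the tool from outside, world axes, zero at the start; "torque": the same for the moment, N m; "grip_width": opening from 0.0 (shut) to 1.0 (fully open); "grip_force": force on a finger pad.
Only numpy, scipy, OpenCV 4.12 (cv2) and the standard library are available. Lean on these libraries where they do the work, as an engineer would, in place of code of your own. Each camera call takes 0.05 s, during which the arm holds its last target. There are 200 camera calls.

## Working session

There is one attempt and no reset: what is moved stays moved. The work goes in short steps, Python scripts to look and compute and a tool call to move; the robot and the scene stay as the last step left them, time stands still between calls to the robot, and variables do not carry over. Pictures are saved under pics/ and viewed, at most 10 in all, crops included, and the job is handed in when it is done.

Besides the shell and the picture viewer there is one more tool, called after ">>>" by a JSON object that holds its "op" and its "data", one argument or row to a line. jog_arm: Moves the arm, as the interface text tells. Its arguments: {"type":"object","properties":{"rows":{"type":"string"},"force":{"type":"number"}},"required":["rows"]}

```bash
ls; mkdir -p pics; cat > h.py <<'E'
import numpy as np, cv2
from scipy.spatial.transform import Rotation as R
from bench import ctrl, imaging, ticket
def grab(n,save=None):
    d=imaging.get_image(n)
    if save: cv2.imwrite('pics/'+save,d['img'])
    return d
def Rc(d):
    o=np.array(d['orientation']); return R.from_rotvec(o).as_matrix() if o.size==3 else o
def ray(d,u,v):
    f=d['img'].shape[0]/2/np.tan(np.radians(d['vertical_fov'])/2)
    r=Rc(d)@np.array([(u-d['cx'])/f,(v-d['cy'])/f,1]); return np.array(d['origin']),r
def onz(d,u,v,z):
    o,r=ray(d,u,v); return o+r*(z-o[2])/r[2]
def proj(d,p):
    f=d['img'].shape[0]/2/np.tan(np.radians(d['vertical_fov'])/2)
    c=Rc(d).T@(np.array(p)-d['origin']); return c[:2]/c[2]*f+[d['cx'],d['cy']]
E
python3 - <<'E'
from h import *
for n in('scene','top'):
    d=grab(n,n+'1.png'); print(n,{k:v for k,v in d.items() if k!='img'})
s=ctrl.get_state(); print(s)
E
```

```text
pics
scene {'vertical_fov': 46.11518781067946, 'cx': 287.43361353314157, 'cy': 200.61023181995296, 'origin': array([ 0.9932222 , -0.52853234,  0.9502991 ]), 'orientation': array([-2.3534698 , -0.87384512,  0.31401866])}
top {'vertical_fov': 51.599275065111115, 'cx': 271.0153463929098, 'cy': 210.18917648954368, 'origin': array([ 0.29383014, -0.02217573,  1.29130944]), 'orientation': array([-2.19780745,  2.00133464, -0.22060912])}
{'time': 0.1, 'joint_positions': array([ 1.26809962,  0.32176569, -0.07009006,  1.45157012,  0.02263927,
        1.37081974, -0.05691903]), 'qd': array([-1.07947850e-03,  6.14548365e-04, -1.19354572e-03, -2.93175185e-03,
        1.34176627e-03, -1.56751889e-05,  5.59782249e-04]), 'joint_torque': array([ 2.90415810e-04, -4.92573416e+01, -4.05346965e-01, -3.13398957e+01,
       -6.40832889e-02,  3.94909282e-02,  6.88768500e-05]), 'position': array([ 0.20227438, -0.61718753,  0.22155144]), 'tool_rot': array([-3.10055145e+00, -4.95306446e-01,  6.43114755e-04]), 'ft_force': array([ 0.68808574, -0.37849148,  0.15458163]), 'torque': array([-0.02711503,  0.06195454, -0.02060667]), 'grip_force': 0.0, 'grip_width': 0.9992321222581828}
```

View pics/scene1.png

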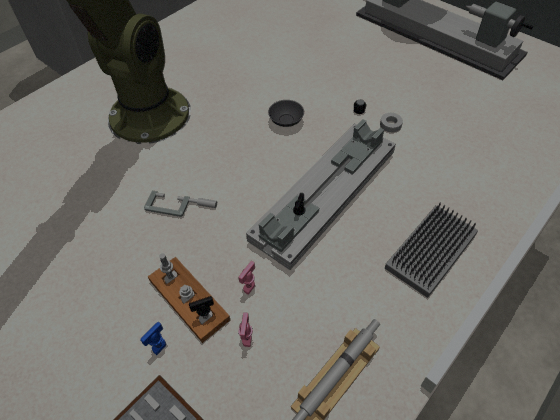

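View pics/top1.png

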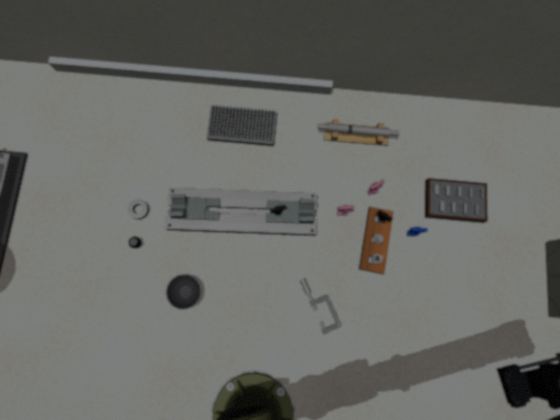

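The scene camera shows the rack at about (190,298), with the black wing nut at (203,307). The top view shows the bed spanning cols 167–318, rows 187–235. The loose rest is at its left end (195,208), the clamped rest with its black nut at (280,209), and the rack's black nut at (383,216).

```bash
python3 - <<'E'
from h import *
d=grab('top'); im=d['img']; s=grab('scene')
hsv=cv2.cvtColor(im,cv2.COLOR_BGR2HSV)
def rect(m,z,n):
    c=max(cv2.findContours(m.astype(np.uint8),0,2)[0],key=cv2.contourArea)
    r=cv2.minAreaRect(c); b=cv2.boxPoints(r); w=np.array([onz(d,*p,z) for p in b])
    print(n,np.round(r[0],1),'c',np.round(w.mean(0),4)); 
    for i in (0,1):
        e=w[i+1]-w[i]; print('  len',round(float(np.hypot(*e[:2])),4),'ang',round(float(np.degrees(np.arctan2(e[1],e[0]))),2))
m=(hsv[...,1]>120)&(hsv[...,0]<20); m[:190]=0;m[290:]=0;m[:,:340]=0;m[:,415:]=0
m=cv2.morphologyEx(m.astype(np.uint8),cv2.MORPH_CLOSE,np.ones((9,9)))
rect(m,.022,'rack')
print('bg',im[250,100],'bed',im[195,240],im[230,240], im[209,200])
for n,p in dict(bl=(167,231),tl=(169,188),tr=(317,193),br=(317,235)).items(): print(n,onz(d,*p,.044)[:2])
# wing nut black
for q,roi,nm in((d,(200,230,370,400),'top'),(s,(290,325,185,220),'scene')):
    g=q['img'].max(2); y0,y1,x0,x1=roi; k=(g[y0:y1,x0:x1]<38); ys,xs=np.nonzero(k); print(nm,k.sum(),xs.mean()+x0,ys.mean()+y0)
    print(onz(q,xs.mean()+x0,ys.mean()+y0,.10))
E
python3 - <<'E'
import cv2,numpy as np
a=cv2.imread('pics/top1.png')[175:285,160:440]; b=cv2.imread('pics/scene1.png')[110:350,130:410]
a=cv2.resize(a,None,fx=2.85,fy=2.85,interpolation=2)
cv2.imwrite('pics/c1.png',np.clip(a*1.8,0,255))
E
```

```text
rack [376.  239.9] c [ 0.5157 -0.3138  0.022 ]
  len 0.1867 ang -6.12
  len 0.07 ang -93.91
bg [122 126 124] bed [113 112 112] [108 108 108] [87 88 82]
bl [0.4798097  0.29815398]
tl [0.60881033 0.31102688]
tr [ 0.63464039 -0.12838182]
br [ 0.50883922 -0.13726018]
top 88 383.10227272727275 216.38636363636363
[ 0.56910585 -0.31273768  0.1       ]
scene 296 201.65540540540542 306.1993243243243
[ 0.59589717 -0.33129853  0.1       ][ WARN:0@0.020] global loadsave.cpp:1063 imwrite_ Unsupported depth image for selected encoder is fallbacked to CV_8U.
```

View pics/c1.png

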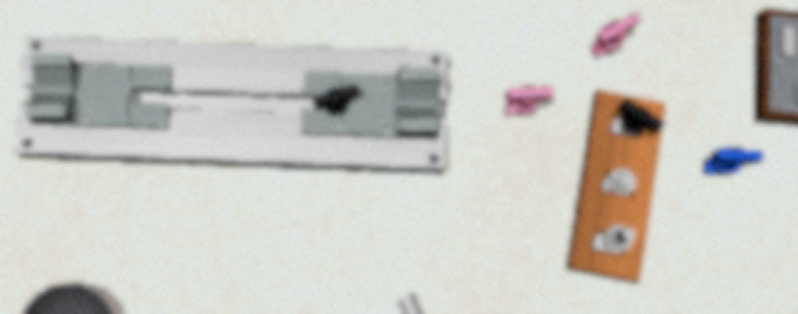

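The crop shows the rest's notch opening towards the right at crop (140–170, 99) and the slot running right from it. The black nut's blade runs from crop (622,103) to (658,128), about 55° from world x. Next I'll move above the rack for a close look.

```bash
cat >> h.py <<'E'
def tool():
    s=ctrl.get_state(); return s, np.array(s['position']), R.from_rotvec(s['tool_rot'])
def plan(p,yaw=None):
    """shift in tool axes (cm) and turn (rotvec) to target p; yaw = world angle (deg) of tool x, tool pointing down"""
    s,t,r=tool(); out=r.inv().apply(np.array(p)-t)*100
    rv=np.zeros(3)
    if yaw is not None:
        a=np.radians(yaw); x=[np.cos(a),np.sin(a),0]; y=[np.sin(a),-np.cos(a),0]
        rt=R.from_matrix(np.array([x,y,[0,0,-1]]).T); rv=(r.inv()*rt).as_rotvec()
    print('shift cm',np.round(out,2),'turn',np.round(rv,3),'yaw now',round(np.degrees(np.arctan2(*r.as_matrix()[[1,0],0])),2),'q7',round(s['joint_positions'][6],2),'t',round(s['time'],2))
E
python3 - <<'E'
from h import *
plan([0.577,-0.32,0.24],55); plan([0.55,-0.40,0.26],18)
d=grab('wrist','w0.png'); s,t,r=tool()
print(d['vertical_fov'],d['cx'],d['cy'],'cam in tool',r.inv().apply(np.array(d['origin'])-t), '\n',np.round(r.inv().as_matrix()@Rc(d),3))
E
```

```text
shift cm [ 44.86 -16.58  -1.79] turn [-0.001 -0.    -0.643] yaw now 18.16 q7 -0.06 t 0.2
shift cm [39.8  -9.83 -3.8 ] turn [-0.001  0.     0.003] yaw now 18.16 q7 -0.06 t 0.2
63.18788094949382 278.8084925760545 208.68721798771384 cam in tool [ 0.06634088 -0.00029992 -0.16157109] 
 [[-0.    -0.97  -0.243]
 [ 1.    -0.    -0.   ]
 [ 0.    -0.243  0.97 ]]
```

>>> {"op": "jog_arm", "data": {
  "rows": "5.6 -2.07 -0.2 0 0 0 -0.1; 5.6 -2.07 -0.2 0 0 0 -0.1;5.6 -2.07 -0.2 0 0 0 -0.1;5.6 -2.07 -0.2 0 0 0 -0.1;5.6 -2.07 -0.2 0 0 0 -0.1",
  "force": 20
}}

```text
time: 0.88
position: [0.4376, -0.4308, 0.2327]
tool_rot: [3.102, 0.495, 0.0]
ft_force: [1.1, -0.3, -0.6]
grip_width: 0.575
grip_force: 0.0
```

>>> {"op": "jog_arm", "data": {
  "rows": "5.6 -2.07 -0.2 0 0 0 -0.1;5.6 -2.07 -0.2 0 0 0 -0.1;5.6 -2.07 -0.2 0 0 0 -0.1; 0 0 0 0 0 -0.16 -0.1; 0 0 0 0 0 -0.16 -0.1"
}}

```text
time: 1.5
position: [0.5774, -0.3195, 0.2381]
tool_rot: [-2.979, -0.995, 0.001]
ft_force: [-0.1, -0.4, 0.2]
grip_width: 0.55
grip_force: 0.0
```

>>> {"op": "jog_arm", "data": {
  "rows": "0 0 0 0 0 -0.16 -0.1; 0 0 0 0 0 -0.16 -0.1; 0 0 0 0 0 0 -0.1"
}}

```text
time: 1.88
position: [0.5765, -0.3208, 0.2383]
tool_rot: [-2.79, -1.444, 0.0]
ft_force: [-0.3, -0.0, 0.4]
grip_width: 0.551
grip_force: 0.0
```

```bash
python3 - <<'E'
from h import *
d=grab('wrist','w1.png'); plan([0.577,-0.32,0.24],55); print(proj(d,[.577,-.32,.075]))
im=cv2.resize(d['img'][60:360,110:460],(700,600),interpolation=2); cv2.imwrite('pics/w1c.png',np.clip(im*1.5,0,255).astype(np.uint8))
E
```

```text
shift cm [ 0.1  -0.01 -0.16] turn [-0.     0.    -0.006] yaw now 54.64 q7 -0.25 t 1.93
[278.83753363 192.80887282]
```

View pics/w1c.png

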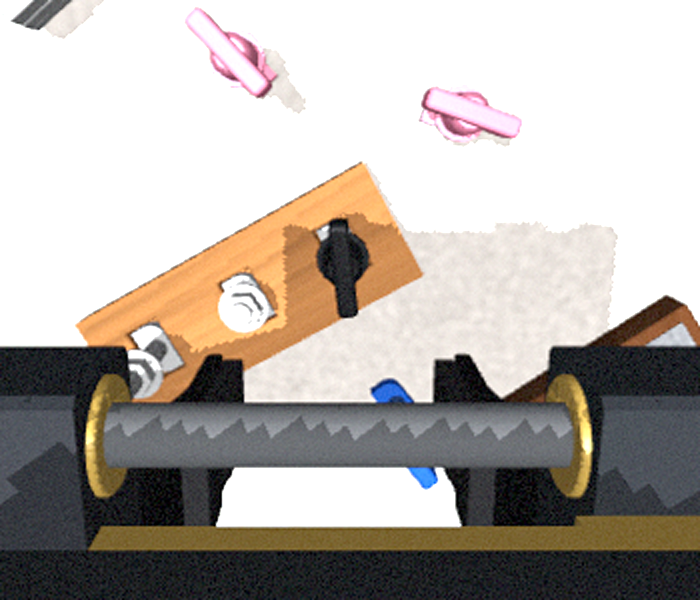

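The wrist view shows the black blade from crop (338,222) to (347,315), so its centre is at full pixel ~(281,194). My estimate projected to (279,193), so position is good. The blade is about 5° off the tool's x, and a corner of the head shows at crop (325,232).

```bash
python3 - <<'E'
from h import *
d=cv2.imread('pics/w1.png'); 
g=grab('wrist'); g['img']=d
m=(d.max(2)<45).astype(np.uint8); m[:165]=0; m[222:]=0; m[:,:262]=0; m[:,:][:,300:]=0
print(m.sum())
# row-wise spans
for v in range(168,222,3):
    xs=np.nonzero(m[v])[0]; print(v,xs.min() if len(xs) else None,xs.max() if len(xs) else None)
E
```

```text
719
168 None None
171 275 283
174 275 283
177 275 287
180 272 290
183 270 292
186 269 293
189 269 293
192 270 293
195 270 291
198 272 289
201 276 287
204 278 287
207 279 287
210 279 287
213 279 287
216 279 288
219 None None
```

```bash
python3 - <<'E'
from h import *
g=grab('wrist')
a=onz(g,279,170.5,.086);b=onz(g,283.4,217.5,.086);e=a-b;print(a,b,np.hypot(*e[:2]),'ang',np.degrees(np.arctan2(e[1],e[0])),(a+b)/2)
c=(a+b)/2; yaw=np.degrees(np.arctan2(e[1],e[0]))
plan([c[0],c[1],.14],yaw)
E
```

```text
[ 0.59056503 -0.30127067  0.086     ] [ 0.56795479 -0.34040289  0.086     ] 0.04519461141638528 ang 59.98107063381132 [ 0.57925991 -0.32083678  0.086     ]
shift cm [0.16 0.23 9.84] turn [-0.     0.    -0.093] yaw now 54.68 q7 -0.25 t 2.02
```

>>> {"op": "jog_arm", "data": {
  "rows": "0.2 0.2 0 0 0 -0.093 -0.1; 0 0 5 0 0 0 -0.1; 0 0 5 0 0 0 -0.1; 0 0 0 0 0 0 -0.1"
}}

```text
time: 2.52
position: [0.5763, -0.3191, 0.1341]
tool_rot: [-2.713, -1.569, 0.008]
ft_force: [0.0, -0.1, 1.7]
grip_width: 0.557
grip_force: 0.0
```

```bash
python3 - <<'E'
from h import *
plan([.5793,-.3208,.058],60)
g=grab('wrist','w2.png')
m=(g['img'].max(2)<45).astype(np.uint8); 
print(proj(g,[.5793,-.3208,.087]),proj(g,[.5908,-.3009,.087]),proj(g,[.5678,-.3407,.087]))
u,v=proj(g,[.5793,-.3208,.087]).astype(int)
for k in range(v-50,v+51,8):
    xs=np.nonzero(m[k,u-50:u+50])[0]; print(k,(xs.min()+u-50,xs.max()+u-50) if len(xs) else None)
E
```

```text
shift cm [0.01 0.42 7.61] turn [-0.009  0.     0.001] yaw now 60.08 q7 -0.18 t 2.52
[284.98515602 230.1203885 ] [285.20755654 194.96204779] [284.77385262 263.52443386]
180 None
188 None
196 (np.int64(278), np.int64(290))
204 (np.int64(272), np.int64(296))
212 (np.int64(268), np.int64(301))
220 (np.int64(267), np.int64(301))
228 (np.int64(271), np.int64(298))
236 (np.int64(276), np.int64(293))
244 (np.int64(279), np.int64(333))
252 (np.int64(279), np.int64(333))
260 (np.int64(279), np.int64(333))
268 None
276 None
```

>>> {"op": "jog_arm", "data": {
  "rows": "0 0.4 3.5 0 0 0 -0.1; 0 0 3.4 0 0 0 -0.1; 0 0 0.6 0 0 0 -0.1; 0 0 0 0 0 0 -0.1",
  "force": 40
}}

```text
time: 3.08
position: [0.5842, -0.3229, 0.0659]
tool_rot: [2.717, 1.573, 0.002]
ft_force: [0.9, -0.6, 0.4]
grip_width: 0.55
grip_force: 0.0
```

```bash
python3 - <<'E'
from h import *
plan([.5793,-.3208,.058],60); print(ctrl.get_state()['ft_force'])
E
```

```text
shift cm [-0.07 -0.53  0.79] turn [ 0.003 -0.     0.002] yaw now 60.13 q7 -0.2 t 3.08
[ 0.8996936  -0.63114617  0.37800252]
```

>>> {"op": "jog_arm", "data": {
  "rows": "0 0 0 0 0 0 -0.1; 0 0 0 0 0 0 -0.1"
}}

```text
time: 3.32
position: [0.5838, -0.3227, 0.0653]
tool_rot: [2.717, 1.573, 0.002]
ft_force: [0.4, -1.0, 0.5]
grip_width: 0.547
grip_force: 0.0
```

```bash
python3 - <<'E'
from h import *
for i in range(2):
  plan([.5793,-.3208,.058],60); g=grab('wrist')
m=(g['img'].max(2)<45).astype(np.uint8); 
for z in(.063,.087): print(proj(g,[.5793,-.3208,z]))
u,v=proj(g,[.5793,-.3208,.087]).astype(int)
for k in range(v-50,v+51,8):
    xs=np.nonzero(m[k,u-50:u+50])[0]; print(k,(xs.min()+u-50,xs.max()+u-50) if len(xs) else None)
E
```

```text
shift cm [-0.05 -0.48  0.73] turn [0.003 0.    0.002] yaw now 60.14 q7 -0.2 t 3.33
shift cm [-0.05 -0.45  0.68] turn [0.002 0.    0.003] yaw now 60.15 q7 -0.2 t 3.38
[270.04124654 257.94580582]
[268.84127296 278.6423277 ]
228 (np.int64(258), np.int64(277))
236 (np.int64(251), np.int64(288))
244 (np.int64(218), np.int64(293))
252 (np.int64(218), np.int64(295))
260 (np.int64(218), np.int64(293))
268 None
276 None
284 None
292 None
300 (np.int64(218), np.int64(279))
308 (np.int64(218), np.int64(279))
316 (np.int64(218), np.int64(279))
324 None
```

>>> {"op": "jog_arm", "data": {
  "rows": "0 -0.4 0.6 0 0 0 -0.1; 0 0 0 0 0 0 -0.1; 0 0 0 0 0 0 -0.1; 0 0 0 0 0 0 -0.1"
}}

```text
time: 3.92
position: [0.5795, -0.3204, 0.0576]
tool_rot: [2.719, 1.574, 0.0]
ft_force: [-0.7, 0.5, -1.0]
grip_width: 0.549
grip_force: 0.0
```

```bash
python3 - <<'E'
from h import *
plan([.5793,-.3208,.058],60); print(ctrl.get_state()['ft_force'])
E
```

```text
shift cm [-0.05  0.01 -0.04] turn [0.    0.    0.003] yaw now 60.14 q7 -0.2 t 3.92
[-0.69194915  0.45904295 -1.02389284]
```

Well aligned, so I'll close and lift.

>>> {"op": "jog_arm", "data": {
  "rows": "0 0 0 0 0 0 1; 0 0 0 0 0 0 1; 0 0 0 0 0 0 1; 0 0 0 0 0 0 1; 0 0 0 0 0 0 1",
  "force": 40
}}

```text
time: 4.55
position: [0.5794, -0.3203, 0.0576]
tool_rot: [2.719, 1.574, -0.0]
ft_force: [-0.0, -0.7, 1.1]
grip_width: 0.201
grip_force: 40.0
```

>>> {"op": "jog_arm", "data": {
  "rows": "0 0 -0.5 0 0 0 1; 0 0 -1.5 0 0 0 1; 0 0 -4 0 0 0 1; 0 0 -5 0 0 0 1; 0 0 0 0 0 0 1"
}}

```text
time: 5.18
position: [0.5827, -0.3214, 0.1743]
tool_rot: [2.711, 1.57, 0.009]
ft_force: [1.3, 0.1, -0.7]
grip_width: 0.205
grip_force: 40.0
```

```bash
python3 - <<'E'
from h import *
plan([.5793,-.3208,.17],60)
g=grab('wrist','w3.png'); s=grab('scene','s3.png'); st,t,r=tool()
H=r.apply([0,0,.046])+t; a,b=proj(g,H).astype(int),proj(s,H).astype(int); print(a,b)
A=cv2.resize(g['img'][a[1]-75:a[1]+75,a[0]-75:a[0]+75],(500,500),interpolation=2)
B=cv2.resize(s['img'][b[1]-40:b[1]+20,b[0]-18:b[0]+18],(300,500),interpolation=2)
cv2.imwrite('pics/w3c.png',np.clip(np.hstack([A,B])*1.6,0,255).astype(np.uint8))
E
```

```text
shift cm [-0.11 -0.33  0.43] turn [ 0.011 -0.     0.003] yaw now 60.15 q7 -0.17 t 5.17
[273 228] [198 291]
```

View pics/w3c.png

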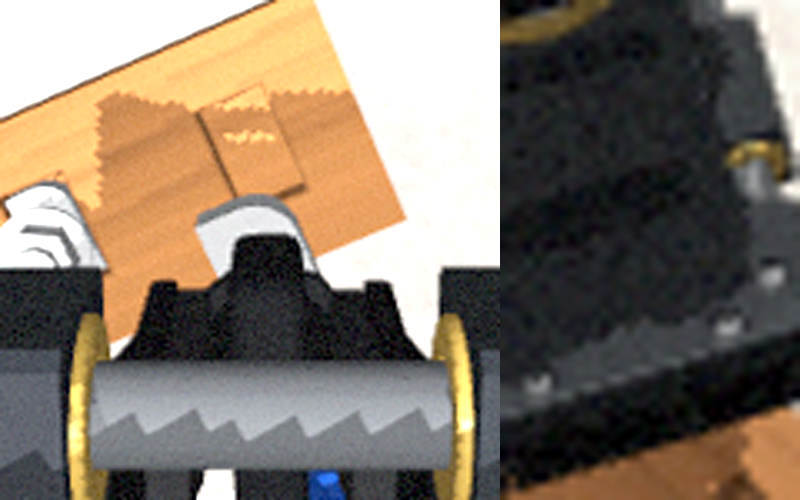

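The grip width is 17 mm, so the fingertips are on the hub cone below the 10 mm blade. In the image, the head's square corner is at crop (197,220) and its side runs to (215,275), about 20° counter-clockwise of the blade. I'll set the bolt back in its pocket and grip it higher, on the blade.

>>> {"op": "jog_arm", "data": {
  "rows": "0 0 5 0 0 0 1; 0 0 4 0 0 0 1; 0 0 0 0 0 0 1; 0 0 0 0 0 0 1; 0 0 0 0 0 0 1"
}}

```text
time: 5.9
position: [0.5802, -0.3206, 0.0792]
tool_rot: [2.717, 1.573, 0.002]
ft_force: [-0.1, -0.0, -1.3]
grip_width: 0.209
grip_force: 40.0
```

>>> {"op": "jog_arm", "data": {
  "rows": "0 0 1.5 0 0 0 1; 0 0 0.4 0 0 0 1; 0 0 0 0 0 0 1; 0 0 0 0 0 0 1;  0 0 0 0 0 0 1"
}}

```text
time: 6.52
position: [0.5819, -0.3212, 0.0664]
tool_rot: [2.713, 1.571, 0.004]
ft_force: [-9.1, 4.2, 31.0]
grip_width: 0.206
grip_force: 40.0
```

>>> {"op": "jog_arm", "data": {
  "rows": "0 0 -1.4 0 0 0 1; 0 -0.1 0 0 0 0 1; 0 0 0 0 0 0 1; 0 0 0 0 0 0 1; 0 0 0 0 0 0 1"
}}

```text
time: 7.15
position: [0.5781, -0.3196, 0.0716]
tool_rot: [-2.718, -1.574, 0.001]
ft_force: [0.3, -0.3, -2.3]
grip_width: 0.209
grip_force: 40.0
```

```bash
python3 - <<'E'
from h import *
plan([.5793,-.3204,.0576],60)
g=grab('wrist','w4.png'); print(ctrl.get_state()['ft_force'])
A=cv2.resize(g['img'][150:290,200:350],(750,600)[:2],interpolation=2)
cv2.imwrite('pics/w4c.png',np.clip(A*2.,0,255).astype(np.uint8))
E
```

```text
shift cm [-0.01  0.14  1.4 ] turn [-0.001 -0.     0.003] yaw now 60.15 q7 -0.2 t 7.15
[ 0.01981064 -0.37068736 -2.08043001]
```

View pics/w4c.png

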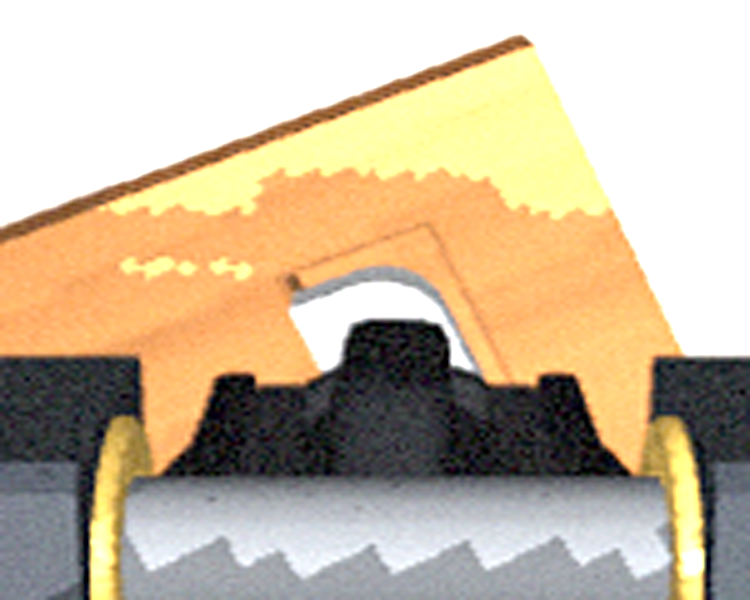

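The head sits over the pocket but against its left side: corner at crop (290,300), pocket corner (290,285), right gap about 25 px. I'll shift +y by 1.3 mm and lower gently.

>>> {"op": "jog_arm", "data": {
  "rows": "0 0.13 0 0 0 0 1; 0 0 0.5 0 0 0 1; 0 0 0.5 0 0 0 1; 0 0 0.2 0 0 0 1; 0 0 0 0 0 0 1"
}}

```text
time: 7.82
position: [0.5794, -0.3203, 0.0601]
tool_rot: [-2.718, -1.574, 0.001]
ft_force: [-0.2, -0.3, -1.2]
grip_width: 0.208
grip_force: 40.0
```

>>> {"op": "jog_arm", "data": {
  "rows": "0 0 0.15 0 0 0 1; 0 0 0 0 0 0 1; 0 0 0 0 0 0 0.2; 0 0 0 0 0 0 0.2; 0 0 0 0 0 0 0.2"
}}

```text
time: 8.45
position: [0.5799, -0.3205, 0.0594]
tool_rot: [2.718, 1.574, 0.0]
ft_force: [-0.2, 0.3, -0.5]
grip_width: 0.389
grip_force: 0.0
```

>>> {"op": "jog_arm", "data": {
  "rows": "0 0 -0.8 0 0 0 0.2; 0 0 0 0 0 0 0.2; 0 0 0 0 0 0 1; 0 0 0 0 0 0 1; 0 0 0 0 0 0 1"
}}

```text
time: 9.07
position: [0.5796, -0.3204, 0.0669]
tool_rot: [-2.719, -1.574, 0.0]
ft_force: [0.5, -0.0, -0.4]
grip_width: 0.139
grip_force: 0.3
```

>>> {"op": "jog_arm", "data": {
  "rows": "0 0 0 0 0 0 1; 0 0 0 0 0 0 1; 0 0 0 0 0 0 1"
}}

```text
time: 9.45
position: [0.5796, -0.3204, 0.0669]
tool_rot: [-2.719, -1.574, 0.0]
ft_force: [0.5, -0.0, -1.1]
grip_width: 0.112
grip_force: 40.7
```

Width 9.7 mm, so it's gripped on the blade. Lifting and measuring the head.

>>> {"op": "jog_arm", "data": {
  "rows": "0 0 -0.5 0 0 0 1; 0 0 -1.5 0 0 0 1; 0 0 -5 0 0 0 1; 0 0 -5 0 0 0 1; 0 0 0 0 0 0 1"
}}

```text
time: 10.07
position: [0.5828, -0.3215, 0.1941]
tool_rot: [2.71, 1.57, 0.009]
ft_force: [-0.0, -0.4, -2.0]
grip_width: 0.114
grip_force: 40.6
```

>>> {"op": "jog_arm", "data": {
  "rows": "0 0 0 0 0 0 1; 0 0 0 0 0 0 1"
}}

```text
time: 10.32
position: [0.5786, -0.3201, 0.1854]
tool_rot: [-2.717, -1.573, 0.003]
ft_force: [0.3, -0.5, -2.3]
grip_width: 0.113
grip_force: 40.6
```

```bash
python3 - <<'E'
from h import *
plan([.5793,-.3208,.18],60)
g=grab('wrist','w5.png')
A=cv2.resize(g['img'][150:270,200:350],(750,600),interpolation=2)
cv2.imwrite('pics/w5c.png',np.clip(A*1.5,0,255).astype(np.uint8))
E
```

```text
shift cm [-0.03  0.1   0.54] turn [-0.003  0.     0.003] yaw now 60.15 q7 -0.17 t 10.32
```

View pics/w5c.png

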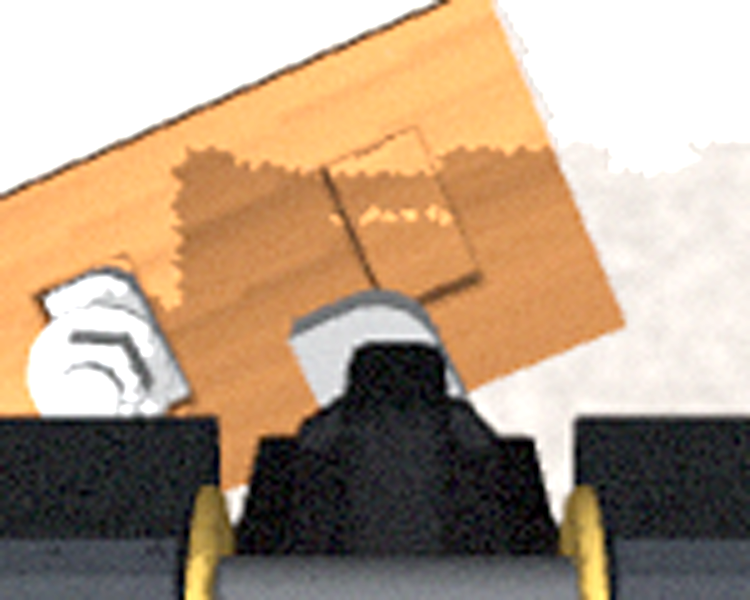

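The lifted head shows its square corner at crop (287,340), its left side running to (322,405), and its end edge to (365,305).

```bash
python3 - <<'E'
from h import *
g=grab('wrist'); s,t,r=tool(); z=t[2]-.0475
P=lambda x,y:r.inv().apply(onz(g,200+x/5,150+y/5,z)-t)[:2]*1000
a,b,c=P(287,340),P(322,405),P(365,305); print(a,b,c)
print('side',np.degrees(np.arctan2(*(a-b)[::-1])),'end',np.degrees(np.arctan2(*(c-a)[::-1]))-90)
p=P(338,160) ; 
# pocket sides at rack top z=.022
Q=lambda x,y:onz(g,200+x/5,150+y/5,.022)
for u,v in(((325,172),(375,285)),((415,127),(480,272))):
    e=Q(*u)-Q(*v); print('pocket world ang',np.degrees(np.arctan2(e[1],e[0])))
# bed line in top view: slot/notch coordinates
d=grab('top','t5.png')
E
```

```text
[  7.96548656 -13.7931459 ] [-0.69516944 -9.4324379 ] [12.56573022 -3.85449255]
side -26.72561196067565 end -24.83771390733186
pocket world ang 83.27140003022802
pocket world ang 84.29838482959101
```

```bash
python3 - <<'E'
from h import *
g=grab('top')
P=lambda x,y,z:onz(g,160+x/2.85,175+y/2.85,z)
m=P(171,99,.056); i=P(133,97,.056); l=P(30,90,.056); print('mouth',m,'inner',i,'left',l)
y=np.array([-np.sin(np.radians(3.6)),np.cos(np.radians(3.6)),0])
print('slot line pts',P(250,101,.044))
T=m-y*.05; print(T); plan([T[0],T[1],.2],68)
E
```

```text
mouth [0.55465423 0.15047476 0.056     ] inner [0.55310395 0.18940685 0.056     ] left [0.55054021 0.29530102 0.056     ]
slot line pts [0.56270616 0.07075045 0.044     ]
[0.55779375 0.10057342 0.056     ]
shift cm [ 35.43 -22.8   -1.36] turn [-0.002 -0.    -0.137] yaw now 60.15 q7 -0.17 t 10.53
```

>>> {"op": "jog_arm", "data": {
  "rows": "4.43 -2.85 -0.2 0 0 0 1;4.43 -2.85 -0.2 0 0 0 1;4.43 -2.85 -0.2 0 0 0 1;4.43 -2.85 -0.2 0 0 0 1;4.43 -2.85 -0.2 0 0 0 1"
}}

```text
time: 11.15
position: [0.5659, -0.0556, 0.1969]
tool_rot: [2.719, 1.574, -0.0]
ft_force: [0.2, 0.6, -1.4]
grip_width: 0.113
grip_force: 40.6
```

>>> {"op": "jog_arm", "data": {
  "rows": "4.43 -2.85 -0.2 0 0 0 1;4.43 -2.85 -0.2 0 0 0 1;4.43 -2.85 -0.2 0 0 0 1;0 0 0 0 0 -0.137 1;0 0 0 0 0 0 1"
}}

```text
time: 11.78
position: [0.5581, 0.1008, 0.2028]
tool_rot: [2.605, 1.756, -0.001]
ft_force: [0.4, -0.2, -2.0]
grip_width: 0.113
grip_force: 40.6
```

>>> {"op": "jog_arm", "data": {
  "rows": "0 0 0 0 0 0 1;0 0 0 0 0 0 1;0 0 0 0 0 0 1"
}}

```text
time: 12.15
position: [0.5584, 0.0998, 0.203]
tool_rot: [2.606, 1.754, -0.0]
ft_force: [0.6, 0.5, -1.4]
grip_width: 0.112
grip_force: 40.6
```

```bash
python3 - <<'E'
from h import *
plan([.5578,.1006,.2],68)
g=grab('wrist','w6.png')
A=cv2.resize(g['img'][40:280],(800,343),interpolation=2) if 0 else cv2.resize(g['img'][0:270,100:460],(800,600),interpolation=2)
cv2.imwrite('pics/w6c.png',np.clip(A*1.2,0,255).astype(np.uint8))
E
```

```text
shift cm [ 0.05 -0.08  0.3 ] turn [ 0.     0.    -0.002] yaw now 67.9 q7 -0.72 t 12.15
```

View pics/w6c.png

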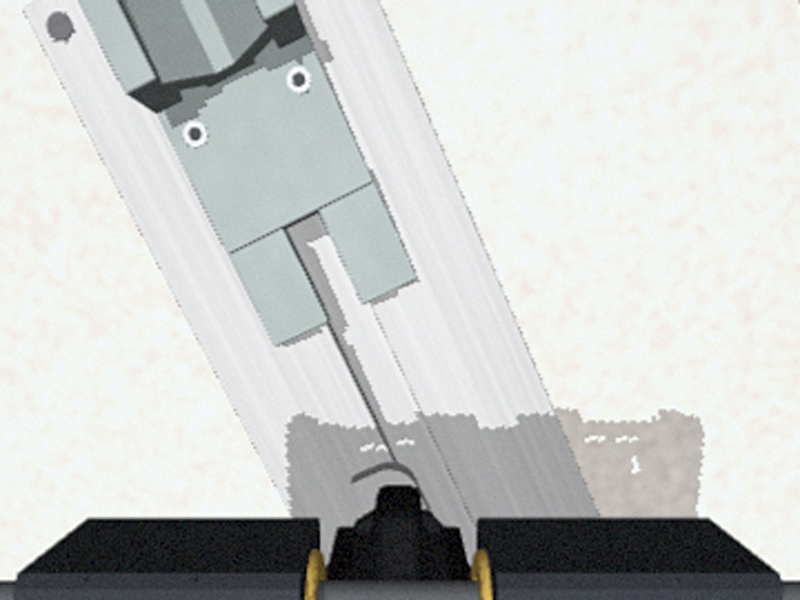

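The view shows the notch's inner end at crop (285,228)–(318,212), its mouth corners at (325,325) and (365,303), and the slot edges below that.

```bash
python3 - <<'E'
from h import *
g=grab('wrist')
P=lambda x,y,z:onz(g,100+x/2.2222,y/2.2222,z)
def L(n,a,b,z):
    p,q=P(*a,z),P(*b,z); e=p-q; print(n,np.round(p[:2],4),np.round(q[:2],4),'len',round(np.hypot(*e[:2]),4),'ang',round(np.degrees(np.arctan2(e[1],e[0])),2)); return p,q
a=L('inner end',(285,228),(318,212),.056); b=L('mouth',(325,325),(365,303),.056)
L('notch L',(285,228),(325,325),.056);L('notch R',(318,212),(365,303),.056)
L('baseend',(280,345),(417,278),.056); L('side L',(162,115),(280,345),.056)
c=L('slot L',(330,330),(397,460),.044);d=L('slot R',(375,305),(475,545),.044)
e=L('bed L',(25,10),(290,515),.044);f=L('bed R',(380,0),(600,515),.044)
ang=np.radians(93.6); yv=np.array([np.cos(ang),np.sin(ang)]); xv=np.array([yv[1],-yv[0]])
for n,pp in(('inner',a),('mouth',b),('slotL',c),('slotR',d),('bedL',e),('bedR',f)): print(n,[np.round([p[:2]@xv*1e3,p[:2]@yv*1e3],1) for p in pp])
E
```

```text
inner end [0.5494 0.1939] [0.5637 0.1945] len 0.0143 ang -177.56
mouth [0.5491 0.1539] [0.5673 0.1559] len 0.0183 ang -173.92
notch L [0.5494 0.1939] [0.5491 0.1539] len 0.04 ang 89.47
notch R [0.5637 0.1945] [0.5673 0.1559] len 0.0388 ang 95.26
baseend [0.5291 0.1534] [0.59   0.1571] len 0.0611 ang -176.61
side L [0.5232 0.2484] [0.5291 0.1534] len 0.0952 ang 93.53
slot L [0.5488 0.1509] [0.5537 0.0887] len 0.0625 ang 94.5
slot R [0.5702 0.1533] [0.5714 0.0392] len 0.1141 ang 90.61
bed L [0.4892 0.3043] [0.5004 0.0832] len 0.2214 ang 92.89
bed R [0.6151 0.2569] [0.6277 0.0315] len 0.2257 ang 93.2
inner [array([560.5, 159. ]), array([574.8, 158.7])]
mouth [array([557.6, 119.1]), array([575.9, 119.9])]
slotL [array([557.2, 116.2]), array([558.2,  53.7])]
slotR [array([578.7, 117.2]), array([572.7,   3.2])]
bedL [array([507.3, 273. ]), array([504.6,  51.7])]
bedR [array([630. , 217.8]), array([628.4,  -7.9])]
```

```bash
cat >> h.py <<'E'
_a=np.radians(93.6); YV=np.array([np.cos(_a),np.sin(_a)]); XV=np.array([YV[1],-YV[0]])
def bedpos():
    s,t,r=tool(); print('bed x,y mm',np.round([t[:2]@XV*1e3,t[:2]@YV*1e3],2),'z',round(t[2]*1e3,2),'F bed x,y,z',np.round([s['ft_force'][:2]@XV,s['ft_force'][:2]@YV,s['ft_force'][2]],1),'Tz',round(s['torque'][2],3),'yaw',round(np.degrees(np.arctan2(*r.as_matrix()[[1,0],0])),2))
def bplan(x,y,z,yaw): 
    p=x*XV+y*YV; plan([p[0]/1e3,p[1]/1e3,z/1e3],yaw)
E
python3 - <<'E'
from h import *
bedpos(); bplan(567.6,80,110,67.8)
E
```

```text
bed x,y mm [563.53  64.88] z 203.03 F bed x,y,z [ 0.3 -0.6 -1.8] Tz 0.015 yaw 67.95
shift cm [ 1.54 -0.29  9.3 ] turn [0.    0.    0.003] yaw now 67.95 q7 -0.72 t 12.25
```

>>> {"op": "jog_arm", "data": {
  "rows": "1.5 -0.3 2 0 0 0.003 1; 0 0 4 0 0 0 1; 0 0 3.2 0 0 0 1; 0 0 0 0 0 0 1; 0 0 0 0 0 0 1"
}}

```text
time: 12.88
position: [0.562, 0.1157, 0.1124]
tool_rot: [2.607, 1.752, 0.003]
ft_force: [0.2, 1.2, -1.2]
grip_width: 0.112
grip_force: 40.6
```

>>> {"op": "jog_arm", "data": {
  "rows": "0 0 0 0 0 0 1; 0 0 0 0 0 0 1"
}}

```text
time: 13.12
position: [0.5619, 0.1156, 0.1123]
tool_rot: [2.606, 1.752, 0.003]
ft_force: [-0.0, -0.4, -1.1]
grip_width: 0.112
grip_force: 40.6
```

```bash
python3 - <<'E'
from h import *
bedpos(); bplan(567.6,80,105,67.8)
g=grab('wrist','w7.png')
A=cv2.resize(g['img'][110:260,180:380],(800,600),interpolation=2)
cv2.imwrite('pics/w7c.png',np.clip(A*1.6,0,255).astype(np.uint8))
E
```

```text
bed x,y mm [568.07  80.05] z 112.3 F bed x,y,z [-0.  -0.4 -1.1] Tz -0.051 yaw 67.82
shift cm [-0.03 -0.04  0.73] turn [ 0.002 -0.001  0.   ] yaw now 67.82 q7 -0.8 t 13.12
```

View pics/w7c.png

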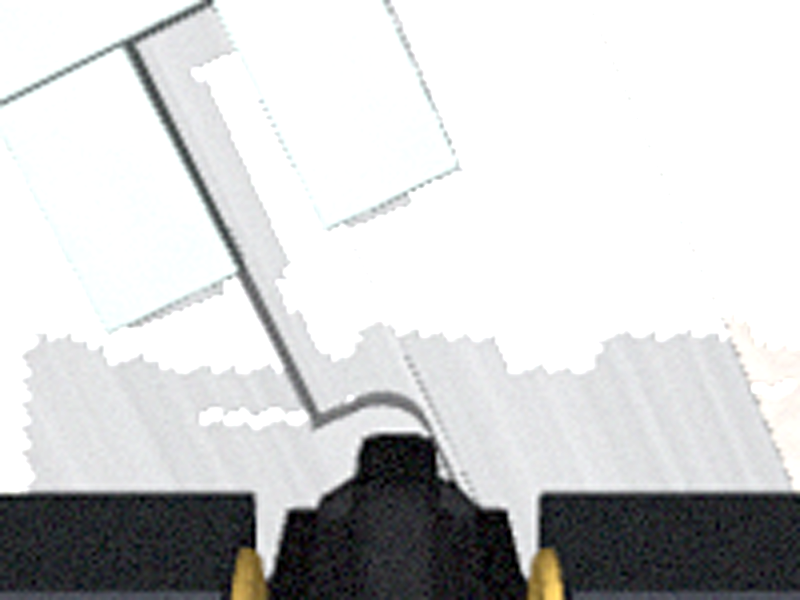

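Now close up: the head's corner is at crop (313,410) (bottom) and (318,427) (top). The slot's left edge runs (240,272)→(305,400) and its right edge (405,340)→(470,490).

```bash
python3 - <<'E'
from h import *
g=grab('wrist'); s,t,r=tool(); zb=t[2]-.057
P=lambda x,y,z:onz(g,180+x/4,110+y/4,z)[:2]
B=lambda p:np.round([p@XV*1e3,p@YV*1e3],1)
for n,q,z in(('hb',(313,410),zb),('ht',(318,427),zb+.0095),('sL1',(240,272),.044),('sL2',(305,400),.044),('sR1',(405,340),.044),('sR2',(470,490),.044),('ni1',(130,42),.056),('ni2',(212,4),.056),('mL',(238,270),.056),('mR',(326,228),.056)): print(n,B(P(*q,z)))
print('tcp',B(t[:2]))
E
```

```text
hb [559.6  94.1]
ht [560.7  93.2]
sL1 [557.5 118.8]
sL2 [557.4  94. ]
sR1 [577.6  96. ]
sR2 [576.2  66.7]
ni1 [560.7 159.1]
ni2 [574.8 158.6]
mL [559.4 120.4]
mR [575.2 120.2]
tcp [567.7  80. ]
```

>>> {"op": "jog_arm", "data": {
  "rows": "-0.03 -0.07 0.3 0 0 0 1; 0 0 0.5 0 0 0 1; 0 0 0.4 0 0 0 1; 0 0 0.3 0 0 0 1; 0 0 0 0 0 0 1"
}}

```text
time: 13.85
position: [0.5601, 0.1154, 0.0956]
tool_rot: [-2.607, -1.753, 0.001]
ft_force: [0.3, -0.1, -0.8]
grip_width: 0.113
grip_force: 40.6
```

```bash
python3 - <<'E'
from h import *
bedpos()
E
```

```text
bed x,y mm [566.25  80.03] z 95.61 F bed x,y,z [ 0.3 -0.2 -0.8] Tz 0.024 yaw 67.83
```

>>> {"op": "jog_arm", "data": {
  "rows": "0 0 0.5 0 0 0 1; 0 0 0.5 0 0 0 1; 0 0 0.4 0 0 0 1; 0 0 0 0 0 0 1; 0 0 0 0 0 0 1"
}}

```text
time: 14.48
position: [0.5604, 0.1155, 0.0821]
tool_rot: [2.607, 1.753, 0.0]
ft_force: [-0.3, -0.3, -1.3]
grip_width: 0.114
grip_force: 40.6
```

>>> {"op": "jog_arm", "data": {
  "rows": "0 0 0.3 0 0 0 1; 0 0 0.1 0 0 0 1; 0 0 0 0 0 0 1; 0 0 0 0 0 0 1"
}}

```text
time: 14.98
position: [0.5604, 0.1155, 0.0781]
tool_rot: [2.607, 1.753, 0.0]
ft_force: [0.4, 0.1, -1.7]
grip_width: 0.11
grip_force: 40.6
```

```bash
python3 - <<'E'
from h import *
bedpos()
E
```

```text
bed x,y mm [566.55  80.06] z 78.09 F bed x,y,z [ 0.4  0.1 -1.7] Tz 0.051 yaw 67.83
```

>>> {"op": "jog_arm", "data": {
  "rows": "0 0 0.15 0 0 0 1; 0 0 0 0 0 0 1; 0 0 0 0 0 0 1"
}}

```text
time: 15.35
position: [0.5603, 0.1155, 0.0765]
tool_rot: [2.607, 1.753, -0.0]
ft_force: [-0.1, 0.7, -1.3]
grip_width: 0.112
grip_force: 40.6
```

>>> {"op": "jog_arm", "data": {
  "rows": "0 0 0.08 0 0 0 1; 0 0 0 0 0 0 1; 0 0 0 0 0 0 1"
}}

```text
time: 15.72
position: [0.5604, 0.1155, 0.0757]
tool_rot: [2.607, 1.753, -0.0]
ft_force: [-0.5, 0.6, -1.6]
grip_width: 0.113
grip_force: 40.6
```

>>> {"op": "jog_arm", "data": {
  "rows": "0 0 0.08 0 0 0 1; 0 0 0 0 0 0 1; 0 0 0 0 0 0 1"
}}

```text
time: 16.1
position: [0.5604, 0.1154, 0.0749]
tool_rot: [2.607, 1.753, -0.0]
ft_force: [-0.1, -0.8, -0.6]
grip_width: 0.11
grip_force: 40.6
```

>>> {"op": "jog_arm", "data": {
  "rows": "0 0 0.06 0 0 0 1; 0 0 0 0 0 0 1; 0 0 0 0 0 0 1"
}}

```text
time: 16.48
position: [0.5606, 0.1155, 0.0748]
tool_rot: [2.607, 1.753, 0.001]
ft_force: [-0.4, -0.7, 3.1]
grip_width: 0.112
grip_force: 41.0
```

```bash
python3 - <<'E'
from h import *
bedpos(); bplan(567.3,110,75.0,67.8)
E
```

```text
bed x,y mm [566.74  80.07] z 74.77 F bed x,y,z [-0.5 -0.7  3.1] Tz 0.04 yaw 67.82
shift cm [ 2.72 -1.25 -0.02] turn [ 0.001 -0.     0.   ] yaw now 67.82 q7 -0.82 t 16.48
```

The floor is found at TCP z = 74.8 mm. I'll raise 0.5 mm and slide towards the rest.

>>> {"op": "jog_arm", "data": {
  "rows": "0 0 -0.06 0 0 0 1; 0.75 -0.36 0 0 0 0 1; 0.75 -0.36 0 0 0 0 1; 0.75 -0.36 0 0 0 0 1; 0 0 0 0 0 0 1"
}}

```text
time: 17.1
position: [0.5585, 0.1426, 0.0749]
tool_rot: [-2.604, -1.755, -0.002]
ft_force: [0.7, 1.2, 0.2]
grip_width: 0.112
grip_force: 40.7
```

```bash
python3 - <<'E'
from h import *
bedpos(); bplan(566.8,130,75.3,67.8)
E
```

```text
bed x,y mm [566.36 107.26] z 74.91 F bed x,y,z [0.8 1.1 0.2] Tz -0.016 yaw 67.95
shift cm [ 2.07 -0.94 -0.03] turn [-0.001 -0.002  0.003] yaw now 67.95 q7 -0.87 t 17.1
```

>>> {"op": "jog_arm", "data": {
  "rows": "0.5 -0.2 -0.03 0 0 0 1; 0.5 -0.23 0 0 0 0 1; 0.5 -0.23 0 0 0 0 1; 0.5 -0.23 0 0 0 0 1; 0 0 0 0 0 0 1"
}}

```text
time: 17.73
position: [0.5579, 0.1631, 0.0751]
tool_rot: [-2.606, -1.754, 0.0]
ft_force: [-0.2, 0.5, -1.2]
grip_width: 0.111
grip_force: 40.6
```

```bash
python3 - <<'E'
from h import *
bedpos(); bplan(566.8,146,75.3,67.8)
E
```

```text
bed x,y mm [567.02 127.8 ] z 75.13 F bed x,y,z [-0.2  0.5 -1.2] Tz -0.035 yaw 67.89
shift cm [ 1.63 -0.81 -0.02] turn [-0.    -0.     0.002] yaw now 67.89 q7 -0.91 t 17.73
```

>>> {"op": "jog_arm", "data": {
  "rows": "0.45 -0.22 0 0 0 0 1; 0.45 -0.22 0 0 0 0 1; 0.4 -0.2 0 0 0 0 1; 0.3 -0.15 0 0 0 0 1; 0 0 0 0 0 0 1"
}}

```text
time: 18.35
position: [0.5568, 0.1805, 0.0752]
tool_rot: [-2.607, -1.754, -0.0]
ft_force: [0.1, -0.7, -1.0]
grip_width: 0.109
grip_force: 40.6
```

>>> {"op": "jog_arm", "data": {
  "rows": "0 0 0 0 0 0 1; 0 0 0 0 0 0 1"
}}

```text
time: 18.6
position: [0.5569, 0.1798, 0.0752]
tool_rot: [2.607, 1.752, -0.0]
ft_force: [-0.5, -0.6, -1.8]
grip_width: 0.114
grip_force: 40.6
```

```bash
python3 - <<'E'
from h import *
bedpos(); bplan(566.8,151,75.3,67.8)
g=grab('wrist','w8.png')
A=cv2.resize(g['img'][110:270,190:370],(675,600),interpolation=2)
cv2.imwrite('pics/w8c.png',np.clip(A*1.2,0,255).astype(np.uint8))
E
```

```text
bed x,y mm [567.12 144.46] z 75.19 F bed x,y,z [-0.6 -0.6 -1.8] Tz -0.001 yaw 67.81
shift cm [ 0.57 -0.31 -0.01] turn [0. 0. 0.] yaw now 67.81 q7 -0.95 t 18.6
```

View pics/w8c.png

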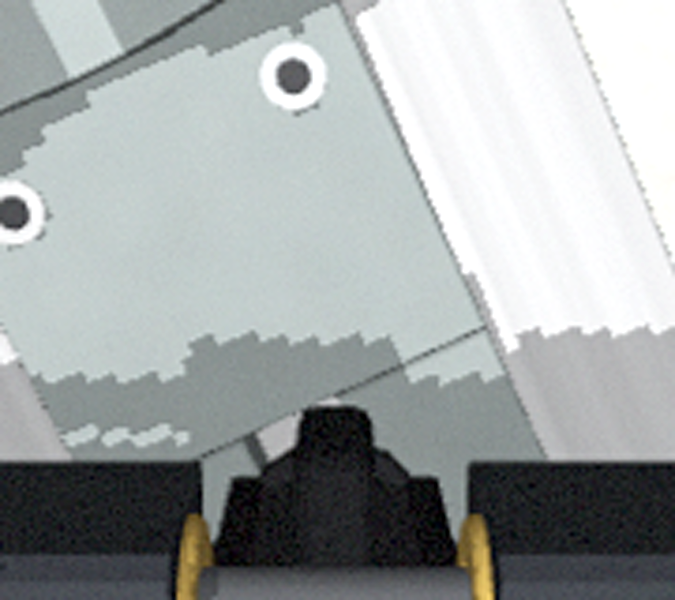

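The bolt is inside the notch: the rest's inner-end line runs crop (200,457)–(485,328), and two screw rings at (293,75) and (14,213) serve as shift markers. No contact force yet. I'll approach the inner end in small steps.

```bash
cat >> h.py <<'E'
def screw(p0=None):
    g=grab('wrist'); u,v=(268,130) if p0 is None else proj(g,[*p0,.056])
    u,v=int(round(u)),int(round(v)); k=g['img'][v-5:v+6,u-5:u+6].min(2).astype(float)
    w=np.clip(150-k,0,None); ys,xs=np.mgrid[-5:6,-5:6]
    p=onz(g,u+(w*xs).sum()/w.sum(),v+(w*ys).sum()/w.sum(),.056)[:2]; print('screw',np.round(p*1e3,2),'bed',np.round([p@XV*1e3,p@YV*1e3],2)); return p
E
python3 - <<'E'
from h import *
screw();screw()
E
```

```text
screw [575.52 240.27] bed [589.47 203.66]
screw [575.54 240.25] bed [589.49 203.64]
```

>>> {"op": "jog_arm", "data": {
  "rows": "0.3 -0.16 0 0 0 0 1; 0.22 -0.1 0 0 0 0 1; 0 0 0 0 0 0 1; 0 0 0 0 0 0 1"
}}

```text
time: 19.25
position: [0.5564, 0.1858, 0.0752]
tool_rot: [2.607, 1.753, -0.0]
ft_force: [0.3, -1.2, -1.8]
grip_width: 0.114
grip_force: 40.6
```

```bash
python3 - <<'E'
from h import *
bedpos(); screw([.5469,.2317] if 0 else None)
E
```

```text
bed x,y mm [566.97 150.54] z 75.18 F bed x,y,z [ 0.2 -1.2 -1.8] Tz -0.041 yaw 67.83
screw [575.51 247.9 ] bed [589.94 211.27]
```

```bash
python3 - <<'E'
from h import *
screw([.5755,.2403]);bedpos()
E
```

```text
screw [575.56 240.27] bed [589.51 203.66]
bed x,y mm [566.99 150.42] z 75.16 F bed x,y,z [-0.7  0.7 -1. ] Tz 0.015 yaw 67.82
```

>>> {"op": "jog_arm", "data": {
  "rows": "0.09 -0.043 0 0 0 0 1; 0 0 0 0 0 0 1; 0 0 0 0 0 0 1"
}}

```text
time: 19.73
position: [0.5564, 0.1868, 0.0752]
tool_rot: [2.607, 1.753, -0.0]
ft_force: [0.6, -0.0, -1.2]
grip_width: 0.11
grip_force: 40.6
```

```bash
python3 - <<'E'
from h import *
screw([.5755,.2403]);bedpos()
E
```

```text
screw [575.58 240.29] bed [589.53 203.68]
bed x,y mm [567.   151.52] z 75.21 F bed x,y,z [ 0.3  0.9 -1.6] Tz -0.0 yaw 67.83
```

>>> {"op": "jog_arm", "data": {
  "rows": "0.09 -0.043 0 0 0 0 1; 0 0 0 0 0 0 1; 0 0 0 0 0 0 1"
}}

```text
time: 20.15
position: [0.5563, 0.1878, 0.0752]
tool_rot: [2.607, 1.753, -0.0]
ft_force: [-0.3, 0.9, -1.4]
grip_width: 0.114
grip_force: 40.6
```

```bash
python3 - <<'E'
from h import *
screw([.5755,.2403]);bedpos()
E
```

```text
screw [575.53 240.28] bed [589.48 203.67]
bed x,y mm [567.   152.52] z 75.2 F bed x,y,z [ 0.4  0.7 -1.8] Tz 0.027 yaw 67.83
```

>>> {"op": "jog_arm", "data": {
  "rows": "0.06 -0.029 0 0 0 0 1; 0 0 0 0 0 0 1; 0 0 0 0 0 0 1"
}}

```text
time: 20.58
position: [0.5562, 0.1885, 0.0752]
tool_rot: [2.607, 1.753, -0.0]
ft_force: [-0.6, 0.1, -1.9]
grip_width: 0.111
grip_force: 40.6
```

```bash
python3 - <<'E'
from h import *
screw([.5755,.2403]);bedpos()
E
```

```text
screw [575.55 240.28] bed [589.5  203.67]
bed x,y mm [567.   153.18] z 75.2 F bed x,y,z [-0.1 -0.3 -1.9] Tz 0.019 yaw 67.82
```

>>> {"op": "jog_arm", "data": {
  "rows": "0.045 -0.022 0 0 0 0 1; 0 0 0 0 0 0 1; 0 0 0 0 0 0 1"
}}

```text
time: 21.0
position: [0.5562, 0.189, 0.0752]
tool_rot: [2.607, 1.753, -0.0]
ft_force: [-0.5, -0.2, -1.8]
grip_width: 0.115
grip_force: 40.6
```

```bash
python3 - <<'E'
from h import *
screw([.5755,.2403]);bedpos()
E
```

```text
screw [575.54 240.29] bed [589.49 203.67]
bed x,y mm [566.99 153.67] z 75.19 F bed x,y,z [-0.6  1.  -1.8] Tz -0.008 yaw 67.83
```

>>> {"op": "jog_arm", "data": {
  "rows": "0.036 -0.017 0 0 0 0 1; 0 0 0 0 0 0 1; 0 0 0 0 0 0 1"
}}

```text
time: 21.42
position: [0.5562, 0.1894, 0.0752]
tool_rot: [2.607, 1.753, -0.0]
ft_force: [0.8, -0.2, -0.9]
grip_width: 0.11
grip_force: 40.6
```

```bash
python3 - <<'E'
from h import *
screw([.5755,.2403]);bedpos()
E
```

```text
screw [575.56 240.22] bed [589.51 203.61]
bed x,y mm [567.04 154.1 ] z 75.23 F bed x,y,z [-0.   0.7 -1.8] Tz 0.026 yaw 67.83
```

>>> {"op": "jog_arm", "data": {
  "rows": "0.036 -0.017 0 0 0 0 1; 0 0 0 0 0 0 1; 0 0 0 0 0 0 1"
}}

```text
time: 21.85
position: [0.5562, 0.1898, 0.0752]
tool_rot: [2.607, 1.753, -0.0]
ft_force: [0.3, -0.7, -1.3]
grip_width: 0.112
grip_force: 40.6
```

```bash
python3 - <<'E'
from h import *
screw([.5755,.2403]);bedpos()
E
```

```text
screw [575.54 240.26] bed [589.49 203.65]
bed x,y mm [567.02 154.5 ] z 75.21 F bed x,y,z [ 0.9  0.2 -0.8] Tz 0.05 yaw 67.83
```

>>> {"op": "jog_arm", "data": {
  "rows": "0.036 -0.017 0 0 0 0 1; 0 0 0 0 0 0 1; 0 0 0 0 0 0 1"
}}

```text
time: 22.28
position: [0.5562, 0.1902, 0.0752]
tool_rot: [2.607, 1.753, -0.0]
ft_force: [0.7, -0.3, -1.4]
grip_width: 0.111
grip_force: 40.6
```

```bash
python3 - <<'E'
from h import *
screw([.5755,.2403]);bedpos()
E
```

```text
screw [575.52 240.31] bed [589.47 203.69]
bed x,y mm [567.03 154.84] z 75.21 F bed x,y,z [ 0.2  0.1 -2.1] Tz 0.026 yaw 67.83
```

>>> {"op": "jog_arm", "data": {
  "rows": "0.036 -0.017 0 0 0 0 1; 0 0 0 0 0 0 1; 0 0 0 0 0 0 1"
}}

```text
time: 22.7
position: [0.5561, 0.1906, 0.0752]
tool_rot: [2.607, 1.753, -0.0]
ft_force: [0.2, 0.6, -1.7]
grip_width: 0.114
grip_force: 40.6
```

```bash
python3 - <<'E'
from h import *
screw([.5755,.2403]);bedpos()
E
```

```text
screw [575.57 240.22] bed [589.51 203.61]
bed x,y mm [567.01 155.3 ] z 75.2 F bed x,y,z [-0.4  0.6 -1.7] Tz 0.048 yaw 67.83
```

>>> {"op": "jog_arm", "data": {
  "rows": "0.036 -0.017 0 0 0 0 1; 0 0 0 0 0 0 1; 0 0 0 0 0 0 1"
}}

```text
time: 23.12
position: [0.5561, 0.191, 0.0752]
tool_rot: [2.607, 1.753, -0.0]
ft_force: [-0.0, 0.3, -2.1]
grip_width: 0.112
grip_force: 40.6
```

```bash
python3 - <<'E'
from h import *
screw([.5755,.2403]);bedpos()
E
```

```text
screw [575.5  240.24] bed [589.45 203.63]
bed x,y mm [567.02 155.69] z 75.21 F bed x,y,z [ 0.9 -0.7 -1.9] Tz -0.003 yaw 67.83
```

>>> {"op": "jog_arm", "data": {
  "rows": "0.036 -0.017 0 0 0 0 1; 0 0 0 0 0 0 1; 0 0 0 0 0 0 1"
}}

```text
time: 23.55
position: [0.5561, 0.1912, 0.0752]
tool_rot: [2.607, 1.753, -0.0]
ft_force: [0.2, -0.4, -0.6]
grip_width: 0.113
grip_force: 40.6
```

```bash
python3 - <<'E'
from h import *
screw([.5755,.2403]);bedpos()
E
```

```text
screw [575.49 240.24] bed [589.44 203.63]
bed x,y mm [567.04 155.89] z 75.2 F bed x,y,z [-1.2 -0.1 -1.4] Tz -0.003 yaw 67.83
```

>>> {"op": "jog_arm", "data": {
  "rows": "0.036 -0.017 0 0 0 0 1; 0 0 0 0 0 0 1; 0 0 0 0 0 0 1"
}}

```text
time: 23.98
position: [0.5561, 0.1913, 0.0752]
tool_rot: [2.607, 1.752, -0.001]
ft_force: [-0.6, -2.2, -0.8]
grip_width: 0.109
grip_force: 40.7
```

```bash
python3 - <<'E'
from h import *
screw([.5755,.2403]);bedpos()
E
```

```text
screw [575.56 240.25] bed [589.51 203.63]
bed x,y mm [567.05 156.02] z 75.18 F bed x,y,z [-0.6 -2.  -0.6] Tz 0.005 yaw 67.81
```

Contact at the inner end (-2 N), and the rest hasn't moved. Before turning, I need the bolt's axis relative to the TCP along the blade.

```bash
python3 - <<'E'
from h import *
g=grab('wrist'); s,t,r=tool(); im=g['img'].max(2)
# blade end profile
for u in (273,276,279,282,285): print(u,im[208:232,u].tolist())
f=lambda u,v,dz:r.inv().apply(onz(g,u,v,t[2]+dz)-t)*1e3
for v in(217,218,219,220): print(v,np.round(f(279,v,-.004)[:2],1),np.round(f(279,v,.020)[:2],1))
print('row scan 226:',im[226,245:315].tolist())
E
```

```text
273 [129, 123, 124, 130, 122, 124, 123, 125, 127, 128, 84, 34, 16, 22, 25, 11, 5, 26, 17, 11, 23, 21, 22, 17]
276 [120, 124, 121, 125, 123, 122, 124, 125, 123, 128, 69, 17, 17, 21, 18, 27, 18, 5, 8, 17, 22, 23, 12, 22]
279 [122, 122, 123, 124, 124, 126, 125, 124, 124, 128, 73, 27, 15, 14, 20, 10, 13, 22, 19, 20, 15, 7, 15, 21]
282 [122, 125, 124, 121, 122, 123, 124, 122, 122, 127, 73, 6, 21, 6, 26, 19, 14, 20, 25, 16, 20, 20, 18, 21]
285 [122, 123, 123, 123, 123, 125, 124, 119, 125, 127, 102, 45, 22, 14, 14, 19, 27, 28, 18, 24, 21, 18, 22, 29]
217 [20.7  0.1] [27.3  0. ]
218 [20.1  0.1] [26.9  0. ]
219 [19.6  0.1] [26.4  0. ]
220 [19.1  0.1] [26.  0.]
row scan 226: [123, 125, 123, 124, 123, 123, 122, 122, 122, 124, 124, 123, 122, 124, 122, 122, 122, 122, 122, 126, 123, 121, 124, 110, 59, 10, 22, 19, 17, 19, 13, 8, 20, 19, 19, 28, 12, 25, 9, 19, 18, 23, 13, 15, 69, 117, 124, 123, 123, 122, 123, 122, 124, 124, 122, 128, 121, 122, 100, 99, 101, 108, 111, 120, 125, 123, 122, 122, 122, 125]
```

Four estimates put the axis 2–3.4 mm behind the TCP along the blade. I'll regrasp centred, shifting -2.5 mm in tool x, so that turning is about the bolt's axis.

>>> {"op": "jog_arm", "data": {
  "rows": "0 0 0 0 0 0 0.5; 0 0 0 0 0 0 0.5; -0.25 0 0 0 0 0 0.5; 0 0 0 0 0 0 0.5; 0 0 0 0 0 0 1"
}}

```text
time: 24.7
position: [0.5551, 0.1895, 0.0752]
tool_rot: [-2.607, -1.753, -0.0]
ft_force: [-0.7, 0.5, -0.2]
grip_width: 0.202
grip_force: 0.0
```

>>> {"op": "jog_arm", "data": {
  "rows": "0 0 0 0 0 0 1; 0 0 0 0 0 0 1; 0 0 0 0 0 0 1"
}}

```text
time: 25.08
position: [0.5552, 0.1895, 0.0752]
tool_rot: [2.607, 1.753, 0.0]
ft_force: [0.8, 1.0, -0.3]
grip_width: 0.11
grip_force: 40.0
```

```bash
python3 - <<'E'
from h import *
screw([.5755,.2403]);bedpos();print(ctrl.get_state()['grip_width'],ctrl.get_state()['grip_force'])
E
```

```text
screw [575.56 240.27] bed [589.52 203.65]
bed x,y mm [565.97 154.26] z 75.19 F bed x,y,z [ 0.3 -0.5  0.5] Tz -0.0 yaw 67.83
0.11323993954262158 39.99197959899902
```

>>> {"op": "jog_arm", "data": {
  "rows": "0 0 0 0 0 0.1 1; 0 0 0 0 0 0.1 1; 0 0 0 0 0 0.1 1; 0 0 0 0 0 0.1 1; 0 0 0 0 0 0 1"
}}

```text
time: 25.75
position: [0.5552, 0.1892, 0.0752]
tool_rot: [2.902, 1.201, -0.0]
ft_force: [0.4, -0.1, 0.2]
grip_width: 0.11
grip_force: 40.0
```

```bash
python3 - <<'E'
from h import *
screw([.5755,.2403]);bedpos()
E
```

```text
screw [575.55 240.33] bed [589.5  203.72]
bed x,y mm [565.97 154.04] z 75.19 F bed x,y,z [-0.2 -1.7  0.4] Tz 0.016 yaw 45.02
```

>>> {"op": "jog_arm", "data": {
  "rows": "0 0 0 0 0 0.12 1; 0 0 0 0 0 0.12 1; 0 0 0 0 0 0.12 1; 0 0 0 0 0 0.12 1; 0 0 0 0 0 0 1"
}}

```text
time: 26.42
position: [0.5553, 0.1892, 0.0752]
tool_rot: [3.104, 0.479, 0.0]
ft_force: [0.5, -0.7, -0.6]
grip_width: 0.108
grip_force: 40.0
```

```bash
python3 - <<'E'
from h import *
screw([.5755,.2403]);bedpos()
E
```

```text
screw [575.47 240.34] bed [589.42 203.73]
bed x,y mm [566.11 153.98] z 75.21 F bed x,y,z [ 0.4 -0.6 -0.3] Tz -0.011 yaw 17.59
```

>>> {"op": "jog_arm", "data": {
  "rows": "0 0 0 0 0 0.14 1; 0 0 0 0 0 0.14 1; 0 0 0 0 0 0.14 1; 0 0 0 0 0 0.14 1; 0 0 0 0 0 0 1"
}}

```text
time: 27.1
position: [0.5556, 0.1889, 0.0752]
tool_rot: [3.116, -0.396, 0.001]
ft_force: [1.8, -2.5, -0.7]
grip_width: 0.112
grip_force: 40.0
```

```bash
python3 - <<'E'
from h import *
screw([.5755,.2403]);bedpos()
E
```

```text
screw [574.83 240.66] bed [588.8  204.09]
bed x,y mm [566.37 153.66] z 75.22 F bed x,y,z [ 1.1 -2.3 -0.9] Tz -0.065 yaw -14.45
```

>>> {"op": "jog_arm", "data": {
  "rows": "0 0 0 0 0 0.12 1; 0 0 0 0 0 0.12 1; 0 0 0 0 0 0.12 1; 0 0 0 0 0 0 1"
}}

```text
time: 27.65
position: [0.5556, 0.1887, 0.0751]
tool_rot: [2.995, -0.947, 0.001]
ft_force: [1.5, -2.1, -1.4]
grip_width: 0.107
grip_force: 40.4
```

```bash
python3 - <<'E'
from h import *
screw([.5755,.2403])
for i in range(3): bedpos(); grab('top')
bplan(566,154,75,0)
E
```

```text
screw [575.53 240.61] bed [589.5  203.99]
bed x,y mm [566.34 153.47] z 75.07 F bed x,y,z [ 2.9 -3.2 -2. ] Tz 0.031 yaw -35.08
bed x,y mm [566.3  153.51] z 75.04 F bed x,y,z [ 2.7 -3.4 -1.7] Tz 0.028 yaw -35.11
bed x,y mm [566.3  153.52] z 75.07 F bed x,y,z [ 4.2 -3.2 -2.4] Tz 0.02 yaw -35.16
shift cm [-0.05 -0.02  0.01] turn [ 0.001 -0.001 -0.614] yaw now -35.19 q7 -2.67 t 27.85
```

Clockwise turning runs q7 down, and it's near its limit now. The head is at its stop after 103°. I'll release, lift above the blade, turn back half a turn and regrasp.

>>> {"op": "jog_arm", "data": {
  "rows": "0 0 0 0 0 0 0.2; 0 0 0 0 0 0 0.2; 0 0 0 0 0 0 0.2; 0 0 -1.5 0 0 0 0.2; 0 0 -2.1 0 0 0 0.2"
}}

```text
time: 28.48
position: [0.5548, 0.1897, 0.112]
tool_rot: [2.994, -0.952, -0.001]
ft_force: [-0.1, -0.0, -0.8]
grip_width: 0.403
grip_force: 0.0
```

>>> {"op": "jog_arm", "data": {
  "rows": "0 0 0 0 0 -0.18 0.2; 0 0 0 0 0 -0.18 0.2; 0 0 0 0 0 -0.18 0.2; 0 0 0 0 0 -0.18 0.2; 0 0 0 0 0 -0.18 0.2"
}}

```text
time: 29.1
position: [0.5555, 0.1898, 0.1125]
tool_rot: [-3.109, -0.454, -0.002]
ft_force: [0.1, 0.2, -0.3]
grip_width: 0.395
grip_force: 0.0
```

>>> {"op": "jog_arm", "data": {
  "rows": "0 0 0 0 0 -0.18 0.2; 0 0 0 0 0 -0.18 0.2; 0 0 0 0 0 -0.18 0.2; 0 0 0 0 0 -0.18 0.2; 0 0 0 0 0 -0.18 0.2"
}}

```text
time: 29.72
position: [0.5555, 0.1897, 0.1125]
tool_rot: [2.601, 1.76, 0.002]
ft_force: [-0.1, -0.3, -0.1]
grip_width: 0.4
grip_force: 0.0
```

```bash
python3 - <<'E'
from h import *
screw([.5755,.2403]); grab('wrist','w9.png'); screw([.5755,.2403]);bedpos()
bplan(566,154,112,145-.3)
E
```

```text
screw [575.3 240.4] bed [589.26 203.8 ]
screw [575.64 240.25] bed [589.59 203.63]
bed x,y mm [566.26 154.32] z 112.11 F bed x,y,z [ 0.2  0.7 -0.7] Tz 0.022 yaw 67.65
shift cm [-0.04 -0.01  0.01] turn [ 1.000e-03  0.000e+00 -1.345e+00] yaw now 67.65 q7 -0.93 t 29.88
```

>>> {"op": "jog_arm", "data": {
  "rows": "0 0 0 0 0 -0.17 0.2; 0 0 0 0 0 -0.17 0.2; 0 0 0 0 0 -0.17 0.2; 0 0 0 0 0 -0.17 0.2; 0 0 0 0 0 -0.17 0.2"
}}

```text
time: 30.5
position: [0.5553, 0.1895, 0.1118]
tool_rot: [1.65, 2.673, 0.0]
ft_force: [0.4, 0.6, -0.5]
grip_width: 0.407
grip_force: 0.0
```

>>> {"op": "jog_arm", "data": {
  "rows": "0 0 0 0 0 -0.17 0.2; 0 0 0 0 0 -0.17 0.2; 0 0 0 0 0 -0.15 0.2; 0 0 0 0 0 0 0.2; 0 0 0 0 0 0 0.2"
}}

```text
time: 31.12
position: [0.5552, 0.1894, 0.1114]
tool_rot: [0.961, 2.991, -0.0]
ft_force: [1.4, -0.3, -0.7]
grip_width: 0.397
grip_force: 0.0
```

```bash
python3 - <<'E'
from h import *
g=grab('wrist','w10.png');bedpos(); s,t,r=tool()
plan(t,144.9)
im=g['img'].max(2); m=(im<50)
p=proj(g,[*t[:2],.083]).astype(int); print(p)
for v in range(p[1]-50,p[1]+40,4):
    xs=np.nonzero(m[v,p[0]-40:p[0]+40])[0]+p[0]-40; print(v,xs.min() if len(xs) else '',xs.max() if len(xs) else '',len(xs))
E
```

```text
bed x,y mm [566.04 154.2 ] z 111.42 F bed x,y,z [ 0.7  0.  -0.4] Tz -0.024 yaw 144.43
shift cm [0. 0. 0.] turn [-0.     0.    -0.008] yaw now 144.43 q7 0.33 t 31.18
[278 239]
189   0
193   0
197   0
201 270 284 15
205 270 285 16
209 269 286 18
213 264 292 15
217 261 295 16
221 259 297 29
225 258 298 40
229 258 298 41
233 259 297 39
237 260 295 34
241 238 317 31
245 238 317 40
249 238 317 36
253 238 317 28
257 238 317 28
261 238 317 32
265   0
269   0
273   0
277   0
```

```bash
python3 - <<'E'
from h import *
g=grab('wrist'); s,t,r=tool(); im=g['img'].max(2)
print(im[192:206,277].tolist())
f=lambda u,v,z:np.round((r.inv().apply(onz(g,u,v,z)-t)*1e3)[:2],2)
print('tip',f(277.3,198.5,.071),'expect 23'); print('flange',f(278,227,.057),f(278,227,.061),'rad',f(298.5,227,.061)-f(257.5,227,.061))
# flange front edge at off-blade columns
m=im<50
for u in(262,266,290,294):
    vs=np.nonzero(m[200:240,u])[0]+200; print(u,vs.min(),vs.max())
E
```

```text
[166, 163, 167, 167, 169, 147, 86, 31, 17, 24, 14, 21, 18, 23]
tip [21.8  -0.49] expect 23
flange [-0.6  -0.11] [ 0.64 -0.11] rad [-0.03 26.63]
262 216 239
266 211 239
290 212 239
294 215 239
```

>>> {"op": "jog_arm", "data": {
  "rows": "0 0 2 0 0 -0.008 0.2; 0 0 1.62 0 0 0 0.2; 0 0 0 0 0 0 0.2; 0 0 0 0 0 0 0.2; 0 0 0 0 0 0 1"
}}

```text
time: 31.85
position: [0.5555, 0.1897, 0.0755]
tool_rot: [0.943, 2.996, 0.001]
ft_force: [-0.2, -0.3, -0.6]
grip_width: 0.35
grip_force: 0.0
```

>>> {"op": "jog_arm", "data": {
  "rows": "0 0 0 0 0 0 1; 0 0 0 0 0 0 1; 0 0 0 0 0 0 1; 0 0 0 0 0 0 1"
}}

```text
time: 32.35
position: [0.5552, 0.1893, 0.0752]
tool_rot: [0.943, 2.996, -0.001]
ft_force: [-1.0, -0.3, 1.9]
grip_width: 0.114
grip_force: 40.0
```

```bash
cat >> h.py <<'E'
def tq(n=6):
    a=[]
    for i in range(n):
        s=ctrl.get_state(); a.append(np.r_[s['ft_force'],s['torque']]); imaging.get_image('top')
    a=np.array(a); print('F',np.round(a[:,:3].mean(0),2),'T',np.round(a[:,3:].mean(0),3),'sd',np.round(a[:,5].std(),3),'gw',round(s['grip_width'],3))
E
python3 - <<'E'
from h import *
bedpos(); tq()
E
```

```text
bed x,y mm [566.03 154.02] z 75.21 F bed x,y,z [-1.1 -0.3  1.9] Tz -0.026 yaw 145.05
F [-0.47 -0.47  1.92] T [-0.186 -0.005 -0.006] sd 0.023 gw 0.106
```

>>> {"op": "jog_arm", "data": {
  "rows": "0 0 0.015 0 0 0.12 1; 0 0 0.015 0 0 0.12 1; 0 0 0.015 0 0 0.12 1; 0 0 0.015 0 0 0.12 1; 0 0 0.015 0 0 0.12 1"
}}

```text
time: 33.28
position: [0.5554, 0.1895, 0.0746]
tool_rot: [1.791, 2.58, 0.0]
ft_force: [0.2, -1.3, 3.7]
grip_width: 0.11
grip_force: 42.5
```

>>> {"op": "jog_arm", "data": {
  "rows": "0 0 0 0 0 0 1"
}}

```text
time: 33.4
position: [0.5556, 0.1894, 0.0746]
tool_rot: [1.784, 2.584, 0.0]
ft_force: [0.4, -0.9, 3.6]
grip_width: 0.109
grip_force: 42.5
```

```bash
python3 - <<'E'
from h import *
bedpos(); tq()
E
```

```text
bed x,y mm [566.35 154.18] z 74.56 F bed x,y,z [ 0.4 -0.9  3.6] Tz 0.003 yaw 110.76
F [ 0.45 -1.32  3.87] T [-0.302 -0.161 -0.018] sd 0.017 gw 0.111
```

>>> {"op": "jog_arm", "data": {
  "rows": "0 0 0.01 0 0 0.12 1; 0 0 0.01 0 0 0.12 1; 0 0 0.01 0 0 0.12 1; 0 0 0 0 0 0.12 1; 0 0 0 0 0 0 1"
}}

```text
time: 34.33
position: [0.5562, 0.1892, 0.0745]
tool_rot: [2.347, 2.086, 0.002]
ft_force: [1.8, -1.6, 6.0]
grip_width: 0.108
grip_force: 44.1
```

```bash
python3 - <<'E'
from h import *
bedpos(); tq(4); screw([.5755,.2403])
E
```

```text
bed x,y mm [566.96 153.95] z 74.53 F bed x,y,z [ 1.7 -1.7  6. ] Tz -0.063 yaw 83.26
F [ 1.93 -1.79  5.35] T [-0.435 -0.505 -0.042] sd 0.019 gw 0.111
screw [575.58 240.22] bed [589.53 203.61]
```

>>> {"op": "jog_arm", "data": {
  "rows": "0 0 0 0 0 0.12 1; 0 0 0 0 0 0.12 1; 0 0 0 0 0 0.12 1; 0 0 0 0 0 0 1; 0 0 0 0 0 0 1"
}}

```text
time: 35.2
position: [0.5562, 0.1893, 0.0745]
tool_rot: [2.681, 1.635, 0.003]
ft_force: [2.4, -1.5, 5.3]
grip_width: 0.112
grip_force: 43.4
```

```bash
python3 - <<'E'
from h import *
bedpos(); tq(4); screw([.5755,.2403])
E
```

```text
bed x,y mm [567.01 154.  ] z 74.54 F bed x,y,z [ 2.3 -1.6  5.3] Tz -0.084 yaw 62.74
F [ 1.96 -1.67  5.45] T [-0.453 -0.565 -0.089] sd 0.04 gw 0.113
screw [575.52 240.29] bed [589.47 203.67]
```

>>> {"op": "jog_arm", "data": {
  "rows": "0 0 0 0 0 0.08 1; 0 0 0 0 0 0 1; 0 0 0 0 0 0 1"
}}

```text
time: 35.83
position: [0.5562, 0.1893, 0.0745]
tool_rot: [2.745, 1.527, 0.003]
ft_force: [2.5, -1.7, 5.2]
grip_width: 0.111
grip_force: 43.5
```

```bash
python3 - <<'E'
from h import *
bedpos(); tq(6)
E
```

```text
bed x,y mm [567.01 154.  ] z 74.51 F bed x,y,z [ 2.4 -1.8  5.2] Tz 0.045 yaw 58.17
F [ 2.13 -2.15  5.35] T [-0.459 -0.569  0.036] sd 0.008 gw 0.114
```

>>> {"op": "jog_arm", "data": {
  "rows": "0 0 0 0 0 0.08 1; 0 0 0 0 0 0 1; 0 0 0 0 0 0 1"
}}

```text
time: 36.5
position: [0.5562, 0.1894, 0.0745]
tool_rot: [2.803, 1.416, 0.003]
ft_force: [2.3, -2.2, 5.6]
grip_width: 0.114
grip_force: 40.0
```

```bash
python3 - <<'E'
from h import *
bedpos(); tq(6); print(ctrl.get_state()['joint_positions'].round(2))
E
```

```text
bed x,y mm [567.04 154.07] z 74.51 F bed x,y,z [ 2.2 -2.3  5.6] Tz 0.045 yaw 53.6
F [ 1.91 -1.84  5.26] T [-0.465 -0.593  0.037] sd 0.019 gw 0.113
[ 0.11  0.36 -0.57  1.76  0.22  1.08 -1.18]
```

>>> {"op": "jog_arm", "data": {
  "rows": "0 0 0 0 0 0.1 1; 0 0 0 0 0 0 1; 0 0 0 0 0 0 1"
}}

```text
time: 37.17
position: [0.5563, 0.1893, 0.0745]
tool_rot: [2.871, 1.274, 0.003]
ft_force: [3.0, -1.2, 5.3]
grip_width: 0.112
grip_force: 40.0
```

```bash
python3 - <<'E'
from h import *
bedpos(); tq(4)
E
```

```text
bed x,y mm [567.08 154.  ] z 74.52 F bed x,y,z [ 2.9 -1.4  5.3] Tz 0.012 yaw 47.86
F [ 2.57 -1.49  5.32] T [-0.448 -0.65  -0.001] sd 0.028 gw 0.11
```

>>> {"op": "jog_arm", "data": {
  "rows": "0 0 0 0 0 0.1 1; 0 0 0 0 0 0 1; 0 0 0 0 0 0 1"
}}

```text
time: 37.75
position: [0.5563, 0.1893, 0.0745]
tool_rot: [2.931, 1.129, 0.003]
ft_force: [2.4, -2.5, 5.1]
grip_width: 0.11
grip_force: 40.0
```

```bash
python3 - <<'E'
from h import *
bedpos(); tq(4)
E
```

```text
bed x,y mm [567.07 153.95] z 74.5 F bed x,y,z [ 2.2 -2.7  5.1] Tz 0.017 yaw 42.14
F [ 2.31 -2.08  5.46] T [-0.48  -0.589  0.028] sd 0.01 gw 0.111
```

>>> {"op": "jog_arm", "data": {
  "rows": "0 0 0 0 0 0.1 1; 0 0 0 0 0 0 1; 0 0 0 0 0 0 1"
}}

```text
time: 38.33
position: [0.5563, 0.1892, 0.0745]
tool_rot: [2.984, 0.981, 0.003]
ft_force: [2.3, -2.0, 5.6]
grip_width: 0.114
grip_force: 40.0
```

```bash
python3 - <<'E'
from h import *
bedpos(); tq(4)
E
```

```text
bed x,y mm [567.06 153.92] z 74.5 F bed x,y,z [ 2.2 -2.1  5.6] Tz 0.089 yaw 36.42
F [ 2.35 -2.02  5.46] T [-0.502 -0.644  0.049] sd 0.031 gw 0.113
```

>>> {"op": "jog_arm", "data": {
  "rows": "0 0 0 0 0 0.1 1; 0 0 0 0 0 0 1; 0 0 0 0 0 0 1"
}}

```text
time: 38.9
position: [0.5563, 0.1891, 0.0745]
tool_rot: [3.029, 0.831, 0.003]
ft_force: [2.6, -0.8, 6.0]
grip_width: 0.11
grip_force: 40.0
```

```bash
python3 - <<'E'
from h import *
bedpos(); tq(4)
E
```

```text
bed x,y mm [567.11 153.8 ] z 74.51 F bed x,y,z [ 2.6 -0.9  6. ] Tz 0.077 yaw 30.68
F [ 2.2  -1.7   5.65] T [-0.528 -0.607  0.047] sd 0.034 gw 0.11
```

>>> {"op": "jog_arm", "data": {
  "rows": "0 0 0 0 0 0.1 1; 0 0 0 0 0 0 1; 0 0 0 0 0 0 1"
}}

```text
time: 39.48
position: [0.5563, 0.1891, 0.0745]
tool_rot: [3.067, 0.679, 0.003]
ft_force: [2.2, -0.9, 4.4]
grip_width: 0.112
grip_force: 40.0
```

```bash
python3 - <<'E'
from h import *
bedpos(); tq(4)
E
```

```text
bed x,y mm [567.11 153.84] z 74.49 F bed x,y,z [ 2.2 -1.1  4.4] Tz 0.061 yaw 24.97
F [ 2.68 -1.83  5.26] T [-0.542 -0.645  0.03 ] sd 0.022 gw 0.116
```

>>> {"op": "jog_arm", "data": {
  "rows": "0 0 0 0 0 0.08 1; 0 0 0 0 0 0 1; 0 0 0 0 0 0 1"
}}

```text
time: 40.05
position: [0.5564, 0.1891, 0.0745]
tool_rot: [3.091, 0.556, 0.004]
ft_force: [3.3, -2.7, 5.1]
grip_width: 0.115
grip_force: 40.0
```

```bash
python3 - <<'E'
from h import *
bedpos(); tq(4)
E
```

```text
bed x,y mm [567.14 153.77] z 74.51 F bed x,y,z [ 3.1 -2.9  5.1] Tz 0.05 yaw 20.39
F [ 2.77 -2.83  5.19] T [-0.521 -0.66   0.122] sd 0.045 gw 0.113
```

```bash
python3 - <<'E'
from h import *
tq(6)
E
```

```text
F [ 2.38 -2.03  5.37] T [-0.55  -0.615  0.124] sd 0.02 gw 0.112
```

>>> {"op": "jog_arm", "data": {
  "rows": "0 0 0 0 0 0.03 1; 0 0 0 0 0 0 1; 0 0 0 0 0 0 1"
}}

```text
time: 40.92
position: [0.5564, 0.1891, 0.0745]
tool_rot: [3.099, 0.51, 0.004]
ft_force: [2.7, -2.3, 4.9]
grip_width: 0.113
grip_force: 40.0
```

```bash
python3 - <<'E'
from h import *
bedpos(); tq(8); screw([.5755,.2403])
E
```

```text
bed x,y mm [567.18 153.78] z 74.49 F bed x,y,z [ 2.6 -2.4  4.9] Tz 0.252 yaw 18.7
F [ 2.62 -2.22  4.84] T [-0.526 -0.654  0.219] sd 0.022 gw 0.113
screw [575.47 240.34] bed [589.43 203.74]
```

Torque is 0.22 N m, which is finger-tight, and the rest hasn't moved. Releasing and lifting away.

>>> {"op": "jog_arm", "data": {
  "rows": "0 0 0 0 0 0 0.4; 0 0 0 0 0 0 0.2; 0 0 0 0 0 0 0.2; 0 0 -1 0 0 0 0.2; 0 0 -3 0 0 0 0.2"
}}

```text
time: 42.0
position: [0.5537, 0.1892, 0.1131]
tool_rot: [3.101, 0.504, -0.006]
ft_force: [0.2, 0.8, 0.4]
grip_width: 0.394
grip_force: 0.0
```

>>> {"op": "jog_arm", "data": {
  "rows": "0 0 -4 0 0 0 0.2; 0 0 -4 0 0 0 0.2; 0 0 0 0 0 0 0.2; 0 0 0 0 0 0 0.2"
}}

```text
time: 42.5
position: [0.5548, 0.1894, 0.1938]
tool_rot: [3.101, 0.504, -0.001]
ft_force: [-0.3, -0.5, 0.1]
grip_width: 0.4
grip_force: 0.0
```

```bash
python3 - <<'E'
from h import *
bedpos(); screw([.5755,.2403]); tq(2)
g=grab('wrist','w11.png'); s,t,r=tool(); im=g['img'].max(2); p=proj(g,[.556,.189,.083]).astype(int); print(p)
k=(im[p[1]-45:p[1]+45,p[0]-45:p[0]+45]<45).astype(np.uint8)
n,l,st,c=cv2.connectedComponentsWithStats(k); i=1+st[1:,4].argmax(); print(st[i],c[i]+p-45,onz(g,*(c[i]+p-45),.075))
E
```

```text
bed x,y mm [565.61 154.21] z 193.85 F bed x,y,z [-0.4 -0.5  0.1] Tz 0.021 yaw 18.46
screw [575.91 239.94] bed [589.84 203.31]
F [-0.43  0.06 -0.05] T [0.007 0.016 0.01 ] sd 0.044 gw 0.397
[280 204]
[  30   16   30   59 1034] [279.86943907 201.80754352] [0.55646759 0.18925205 0.075     ]
```

```bash
python3 -c "
from bench import ticket
print(ticket.close_job())"
```

```text
the job is handed in; nothing more can be done
None
```

The T-bolt is seated at the inner end of the notch with its head turned across under the lips, the wing nut was turned to about 0.22 N m, the rest showed no measurable shift, and the job was handed in at about 43 s with the gripper clear.

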